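# Put the sauce dish away behind the sliding sash

## Robot

A 6-joint arm with a two-finger parallel gripper is mounted at the origin on the work surface. World frame = base frame: x ahead of the robot, y to its left, z up, the work surface at z = 0. Lengths are in m, angles in rad, forces in N, time in s.
With the tool pointing down it reaches from about 0.35 to 0.975 m from the base axis. Payload 4.9 kg.
Tool frame: the origin (TCP) lies midway between the tips of the shut fingers; the grasp point (between the pads) lies 19 mm behind it; z points along the fingers, y is the line along which they close (so a half turn about z gives the same grasp; the last joint's range is limited). The gripper opens to 85 mm and grips with 20 to 120 N. Pads are 22 mm wide; open, the fingers measure 114 mm over their backs; the gripper's body (76 mm by 85 mm) begins 54 mm behind the grasp point. The pads swing forward as they close: fully open they stand 13 mm farther back than shut.
Start: joints at [1.136, 0.053, 1.613, -0, 1.476, -0.119], TCP at [0.194, 0.594, 0.231] pointing down, gripper open.
Joint ranges: [-3.01, 3.01], [-1.01, 2.22], [0.06, 2.58], [-1.02, 4.17], [0.09, 2.62], [-3.14, 3.14]. Speed limits (rad/s): [2.57, 2.57, 3.14, 3.14, 3.14, 3.14].

## Interface

Orientations are given as a unit quaternion [x, y, z, w].
In Python, from rig import robot, read_camera, get_calibration, sign_off gives the robot as it stands.
- The arm moves only by the tool send_rows, never from a script. Its argument "rows" is one flat list of numbers, 5 for each row, row after row: the shift along the tool's x, y, z in mm, then the turn about the tool's z in rad, then the opening, from -1 (shut) to 1 (fully open). In form: [tx, ty, tz, spin, gripper, tx, ty, tz, spin, gripper, ...]. A call has exactly 5 rows; each row is the pose to reach, as a shift and turn from the pose commanded when the call began, along the tool's axes at that moment; what a row does not reach only later rows make up. A row lasts 1/12 s, in which the tool goes at most 41.7 mm and 7.16 degrees, less where a joint would pass 70% of its speed; a pose out of reach is approached as far as the arm can. A call with a gripper value outside its range is refused whole. The fingers move at their own pace and stop on an object; the grip force is fixed at half the most. Time passes only in rows, so rows that repeat a pose let the fingers close, or fill a call up. It gives the time, the measured TCP pose, the force, the opening and the grip force at its end, in the units of the state.
- robot.get_obs(): the state, without advancing time (a new reading comes with each control period).
- read_camera(name): name is "scene" or "top" or "wrist"; returns the picture (400x640x3 uint8, red, green, blue); there is no depth.
- get_calibration(name): a dict with "fov_y" (degrees; the focal length in pixels is half the picture's height over the tangent of half this angle, whatever the lens; pixels are square), "cx", "cy" (the principal point, pixels), "k1" (the pictures are not rectified: a ray, as slopes to the right and down, at radius r is drawn at 1 + k1 r^2 times it, then the intrinsics apply), "xyz" and "attitude" of the camera in the world; the wrist camera has in their place "tool_from_camera" (4x4, takes a point from camera to tool coordinates, whose origin is the TCP and whose axes are the flange's). Camera axes: x right, y up, looking along -z (the intrinsics and any distortion apply to the point x, -y, -z); pixel columns grow to the right and rows downward; lengths in m; the calibration is good to about 2 mm. A picture is of the moment at which its call begins: read the wrist's pose just before it. get_calibration takes no time and is no camera call.
- sign_off(): hands the job in; it is judged then, once.
The state is a dict: "clock": time; "q": joint angles; "qvel": joint speeds; "joint_torque": joint torques, N m; "ee_pos": TCP position; "tcp_rot": TCP orientation; "wrist_force": force on the tool from outside, world axes, zero at the start; "torque": the same for the moment, N m; "finger_gap": opening from 0.0 (shut) to 1.0 (fully open); "grasp_force": force on a finger pad.
Only numpy, scipy, OpenCV 4.12 (cv2) and the standard library are available. Lean on these libraries where they do the work, as an engineer would, in place of code of your own. Each camera call takes 0.05 s, during which the arm holds its last target. There are 200 camera calls.

## Task

Raise the dust case's clear sash, which has a steel bar handle, all the way up and leave it there, then slide the small white dish along the worktop, without lifting or tipping it, into the case until it stands on the round yellow-and-blue mark. Then lower the sash gently until it is fully shut, leaving the dish on its mark and the stacked tubs, the jar and the oil bottle where they are.

Things in the scene. Friction and masses are not known exactly. Their poses are not given: they have to be found in the camera images.
- case: Fixed beech dust case with clear panes, no floor (contents stand on the worktop), its sash front facing the robot's right. Origin: on the worktop under the middle of the sash plane; x points into the case (to the robot's left), y along the front, z up. Inside y -172..172, x 0..198 mm, clear roof z 139..144. Guide posts 24 x 18 mm at y 172..190 either side of the front, 293 mm high.
- sash (a joint): Clear sash in a white frame, 12 mm thick, 340 mm wide, sliding vertically in the case's front. Metres raised: 0 = fully shut (lower edge 4 mm, upper edge 133 mm above the worktop), 0.12 = at its top stop. Stays at any height by friction; raising takes about 8 N, lowering about 3 N. May start up to 25 mm open.
- sash_handle (a point): Middle of the sash's round steel bar handle: diameter 12 mm, 170 mm long along the case's y, 58 mm in front (case -x) of the sash plane, 85 mm above the worktop when shut; held by a 10 mm round arm 80 mm either side of the middle. Free above and below.
- dish: Loose small round white ceramic dish, straight sides, outer diameter 68 mm, 36 mm high, wall 5 mm, about 0.22 kg. Origin: centre of its underside; z up. Stands in front of the case at the start.
- mark: Flat mark on the worktop inside the case, yellow disc with a blue rim of 84 mm diameter; origin at its centre, about 65 mm behind the sash plane. It lies in the near or the far half of the case (55 mm either side of the middle); the stacked tubs stand in the other half.
- tub_low: Lower of two stacked clear plastic tubs with green lids inside the case, 70 (x, into the case) x 84 (y) x 48 mm, loose; origin: centre of its underside. Leave alone.
- tub_top: Upper tub of the stack, same size, resting on the lower one; origin: centre of its underside. Leave alone.
- jar: Jar with a red cap on the worktop beyond the dish, near the oil bottle, diameter 64 mm, 100 mm high, loose; origin: centre of its underside. Leave alone.
- oil: Amber bottle on the worktop beyond the dish, near the jar, diameter 56 mm, 170 mm high, loose; origin: centre of its underside. Leave alone.
Things that resemble listed ones, but are neither listed nor needed, are in the scene too. Of the things shaped like the dish, the white one is meant.

How it is judged:
By the outcome, as a careful person would: the job done as asked, in the order asked, and still so for the second after the job is handed in, with the robot touching nothing.
It also fails if it takes over 72 s, if anything falls off the work surface, if the arm or the gripper's body presses on something with over 40 N, if the wrist force passes 120 N, or if a joint passes its speed limit or range.

## Working session

There is one attempt and no reset: what is moved stays moved. The work goes in short steps, Python scripts to look and compute and a tool call to move; the robot and the scene stay as the last step left them, time stands still between calls to the robot, and variables do not carry over. Pictures are saved under pics/ and viewed, at most 10 in all, crops included, and the job is handed in when it is done.

Besides the shell and the picture viewer there is one more tool, called after "Call:" as a command line: name --argument value ..., lists and objects as JSON in quotes. send_rows: Moves the arm, as the interface text tells. Its arguments: {"type":"object","properties":{"rows":{"type":"array","items":{"type":"number"}}},"required":["rows"]}

```bash
mkdir -p pics; cat > h.py <<'E'
import numpy as np,cv2
from rig import robot,read_camera,get_calibration,sign_off
from scipy.spatial.transform import Rotation as R
def cam(name,o=None):
    c=get_calibration(name)
    f=200/np.tan(np.radians(c['fov_y'])/2)
    if name=='wrist':
        o=o or robot.get_obs(); T=np.eye(4);T[:3,:3]=R.from_quat(o['tcp_rot']).as_matrix();T[:3,3]=o['ee_pos']
        M=T@np.array(c['tool_from_camera'])
        return c,f,M[:3,:3],M[:3,3]
    a=np.array(c['attitude'],float)
    return c,f,(R.from_quat(a).as_matrix() if a.size==4 else a.reshape(3,3)),np.array(c['xyz'])
def hit(name,u,v,z,o=None):
    c,f,A,p=cam(name,o)
    K=np.array([[f,0,c['cx']],[0,f,c['cy']],[0,0,1]])
    d=np.array([(u-c['cx'])/f,(v-c['cy'])/f]);s=d.copy()
    for _ in range(20): s=d/(1+c['k1']*(s@s))
    r=A@np.array([s[0],-s[1],-1]); return p+r*(z-p[2])/r[2]
def proj(name,P,o=None):
    c,f,A,p=cam(name,o); q=A.T@(np.array(P)-p); s=np.array([q[0],-q[1]])/-q[2]
    s=s*(1+c['k1']*(s@s)); return f*s+[c['cx'],c['cy']]
def save(name,fn,crop=None,k=1):
    im=read_camera(name)[:,:,::-1]
    if crop: x0,y0,x1,y1=crop; im=im[y0:y1,x0:x1]
    cv2.imwrite('pics/'+fn,cv2.resize(im,None,fx=k,fy=k,interpolation=cv2.INTER_CUBIC))
E
python3 - <<'E'
from h import *
a=read_camera('scene');b=read_camera('top')
for n,i in (('s0',a),('t0',b)): cv2.imwrite(f'pics/{n}.png',i[:,:,::-1])
print(get_calibration('scene'),get_calibration('top'),get_calibration('wrist'),robot.get_obs())
E
```

```text
{'fov_y': 50.44692950252502, 'cx': 310.88551005504956, 'cy': 205.03597717291987, 'k1': -0.03862291480057744, 'xyz': array([ 0.33161388, -0.12470434,  0.81392446]), 'attitude': array([ 0.11673306, -0.09068224, -0.59857802,  0.78730838])} {'fov_y': 47.85231437455452, 'cx': 318.8011772445286, 'cy': 205.99970016786705, 'k1': 0.04440429429381917, 'xyz': array([ 0.40105273, -0.0693965 ,  0.96692509]), 'attitude': array([-0.0794846 ,  0.05145594,  0.711954  , -0.69581319])} {'fov_y': 60.87844670969317, 'cx': 319.46551911793426, 'cy': 198.86301377723575, 'k1': 0.017647080443033702, 'tool_from_camera': array([[ 1.66577787e-04,  9.62550072e-01,  2.71103911e-01,
         6.88886859e-02],
       [ 9.99999897e-01, -4.59953478e-05, -4.51136777e-04,
         5.58740170e-04],
       [-4.21772218e-04,  2.71103959e-01, -9.62549981e-01,
        -1.43125913e-01],
       [ 0.00000000e+00,  0.00000000e+00,  0.00000000e+00,
         1.00000000e+00]])} {'clock': 0.1, 'q': array([ 1.13599024e+00,  5.32954484e-02,  1.61419770e+00,  5.77933192e-06,
        1.47603462e+00, -1.19006147e-01]), 'qvel': array([ 0.00067576, -0.00134796, -0.00231608, -0.00019632,  0.0020436 ,
        0.00116565]), 'joint_torque': array([ 3.13040482e-04, -3.94905603e+01, -3.71361780e+01, -1.29383898e-04,
        3.93668481e-03,  8.91059301e-06]), 'ee_pos': array([0.1938618 , 0.5935527 , 0.23015862]), 'tcp_rot': array([ 1.57244851e-01,  9.87559173e-01, -9.29911720e-04, -2.67278316e-04]), 'wrist_force': array([-0.01312908, -0.19475775, -0.67496938]), 'torque': array([-0.03126673,  0.01648955, -0.00248373]), 'grasp_force': 0.0, 'finger_gap': 1.0025199097106785}
```

View pics/s0.png

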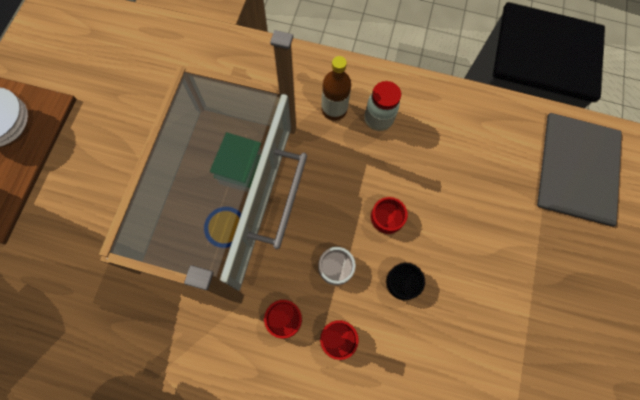

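View pics/t0.png

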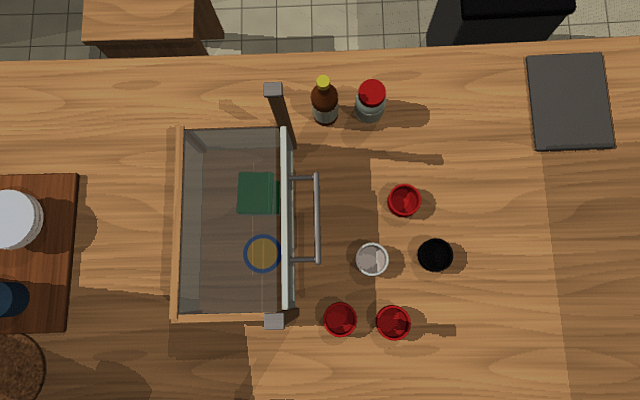

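Scene view: the sash handle bar runs (304,157)–(277,243) and the mark is at (224,228). The white dish is at (337,266) and the jar and oil are top centre. In the top view the dish is at (372,259), the mark at (263,254) and the handle at (318,173)–(318,263).
Things that could be taken for the dish, in the top view: red (404,200), red (340,319), red (393,322), black (435,255) and the white plates (15,218). I choose the white one at (372,259).

```bash
python3 - <<'E'
from h import *
def tri(s,t):
    L=[]
    from scipy.optimize import least_squares
    r=least_squares(lambda P:np.r_[proj('scene',P)-s,proj('top',P)-t],[.45,.1,.1]);return r.x.round(4),np.abs(r.fun).max().round(1)
print('handle far',tri((304,157),(318,173)),'near',tri((277,243),(318,263)))
for n,s,t,z in (('dishrim',(337,260),(372,255),.036),('mark',(224,228),(263,254),0),('jarcap',(386,93),(371,92),.1),('oilcap',(339,62),(323,80),.17),('red1',(390,212),(404,198),.036),('red2',(283,317),(340,317),.036),('red3',(339,339),(393,320),.036),('blk',(406,279),(435,252),.036),('postfar',(282,38),(273,89),.293),('postnear',(199,278),(274,321),.293)):
    print(n,hit('scene',*s,z).round(3),hit('top',*t,z).round(3))
i=read_camera('top')[:,:,::-1];s=read_camera('scene')[:,:,::-1]
a=cv2.resize(i[150:350,230:450],None,fx=2.7,fy=2.7,interpolation=cv2.INTER_CUBIC)
cv2.imwrite('pics/t1.png',a)
E
```

```text
handle far (array([ 0.6307, -0.0334,  0.0951]), np.float64(1.3)) near (array([ 0.4514, -0.0364,  0.1509]), np.float64(0.8))
dishrim [ 0.472 -0.138  0.036] [ 0.471 -0.141  0.036]
mark [ 0.48   0.092 -0.   ] [0.481 0.089 0.   ]
jarcap [ 0.798 -0.148  0.1  ] [ 0.798 -0.147  0.1  ]
oilcap [ 0.791 -0.051  0.17 ] [ 0.793 -0.052  0.17 ]
red1 [ 0.589 -0.213  0.036] [ 0.588 -0.212  0.036]
red2 [ 0.348 -0.071  0.036] [ 0.349 -0.072  0.036]
red3 [ 0.338 -0.177  0.036] [ 0.342 -0.177  0.036]
blk [ 0.472 -0.269  0.036] [ 0.475 -0.269  0.036]
postfar [0.721 0.026 0.293] [0.72  0.026 0.293]
postnear [0.359 0.023 0.293] [0.36  0.025 0.293]
```

View pics/t1.png

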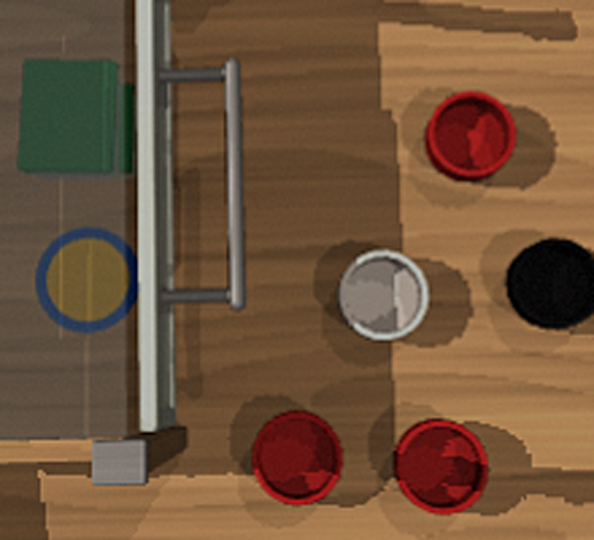

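The dish at crop pixel (385,295) is the lone white one, and the mark at (87,279) lies on the near side. With the tool straight down, the raised handle would block the gripper well before the mark. I'll test early what the arm does with the tool's orientation at the edge of its reach.

Call:
send_rows --rows '[0, 40, 0, 0, -0.2, 0, 80, 0, 0, -0.2, 0, 120, 0, 0, -0.2, 0, 160, 0, 0, -0.2, 0, 200, 0, 0, -0.2]'

```text
clock: 0.62
ee_pos: [0.2566, 0.7856, 0.2307]
tcp_rot: [0.157, 0.988, -0.0, -0.0]
wrist_force: [-0.1, -0.3, 1.4]
finger_gap: 0.4
grasp_force: 0.0
```

Call:
send_rows --rows '[0, 40, 0, 0, -0.2, 0, 80, 0, 0, -0.2, 0, 120, 0, 0, -0.2, 0, 160, 0, 0, -0.2, 0, 200, 0, 0, -0.2]'

```text
clock: 1.03
ee_pos: [0.3095, 0.9462, 0.2302]
tcp_rot: [0.157, 0.988, 0.001, 0.0]
wrist_force: [0.7, 1.9, 0.5]
finger_gap: 0.4
grasp_force: 0.0
```

Call:
send_rows --rows '[0, 40, 0, 0, -0.2, 0, 80, 0, 0, -0.2, 0, 120, 0, 0, -0.2, 0, 120, 0, 0, -0.2, 0, 120, 0, 0, -0.2]'

```text
clock: 1.45
ee_pos: [0.3169, 0.9689, 0.2152]
tcp_rot: [0.157, 0.987, 0.019, 0.003]
wrist_force: [-0.7, 0.3, 1.0]
finger_gap: 0.4
grasp_force: 0.0
```

Past the reach limit the tool tilts outward by about 2°. I'll push further, then come back and see whether the tilt persists.

Call:
send_rows --rows '[0, 40, -40, 0, -0.2, 0, 80, -80, 0, -0.2, 0, 120, -120, 0, -0.2, 0, 160, -160, 0, -0.2, 0, 200, -200, 0, -0.2]'

```text
clock: 1.87
ee_pos: [0.3124, 0.9553, 0.2898]
tcp_rot: [0.157, 0.987, 0.032, 0.005]
wrist_force: [-0.3, 0.4, -0.4]
finger_gap: 0.4
grasp_force: 0.0
```

Call:
send_rows --rows '[0, -40, 0, 0, -0.2, 0, -80, 0, 0, -0.2, 0, -120, 0, 0, -0.2, 0, -160, 0, 0, -0.2, 0, -200, 0, 0, -0.2]'

```text
clock: 2.28
ee_pos: [0.2663, 0.8132, 0.2817]
tcp_rot: [0.157, 0.987, 0.034, 0.006]
wrist_force: [-0.0, 1.7, 1.8]
finger_gap: 0.402
grasp_force: 0.0
```

Call:
send_rows --rows '[0, -40, 0, 0, -0.2, 0, -80, 0, 0, -0.2, 0, -120, 0, 0, -0.2, 0, -160, 0, 0, -0.2, 0, -200, 0, 0, -0.2]'

```text
clock: 2.7
ee_pos: [0.2045, 0.6237, 0.2695]
tcp_rot: [0.157, 0.987, 0.034, 0.006]
wrist_force: [0.8, 1.0, 0.5]
finger_gap: 0.398
grasp_force: 0.0
```

The tilt persists, so I can build it up by repeated overreach. A 45° tilt toward +y lets the tool reach in under the raised sash. I'll go to azimuth about 90° so the tilt points along +y.

Call:
send_rows --rows '[33, 24, 0, 0, -0.2, 66, 48, 0, 0, -0.2, 99, 72, 0, 0, -0.2, 132, 96, 0, 0, -0.2, 165, 120, 0, 0, -0.2]'

```text
clock: 3.12
ee_pos: [0.0837, 0.7917, 0.278]
tcp_rot: [0.157, 0.987, 0.035, 0.005]
wrist_force: [1.0, 2.1, 0.2]
finger_gap: 0.401
grasp_force: 0.0
```

Call:
send_rows --rows '[33, 24, 0, 0, -0.2, 66, 48, 0, 0, -0.2, 99, 72, 0, 0, -0.2, 132, 96, 0, 0, -0.2, 165, 120, 0, 0, -0.2]'

```text
clock: 3.53
ee_pos: [-0.0365, 0.956, 0.2853]
tcp_rot: [0.157, 0.987, 0.035, 0.004]
wrist_force: [0.6, 1.5, 1.7]
finger_gap: 0.401
grasp_force: 0.0
```

Call:
send_rows --rows '[60, 190, 0, 0, -0.2, 60, 190, 0, 0, -0.2, 60, 190, 0, 0, -0.2, 60, 190, 0, 0, -0.2, 60, 190, 0, 0, -0.2]'

```text
clock: 3.95
ee_pos: [-0.0305, 1.0198, 0.257]
tcp_rot: [0.157, 0.987, 0.042, 0.002]
wrist_force: [1.6, 0.7, -0.4]
finger_gap: 0.397
grasp_force: 0.0
```

Call:
send_rows --rows '[60, 190, 0, 0, -0.2, 60, 190, 0, 0, -0.2, 60, 190, 0, 0, -0.2, 60, 190, 0, 0, -0.2, 60, 190, 0, 0, -0.2]'

```text
clock: 4.37
ee_pos: [-0.0253, 1.0353, 0.2412]
tcp_rot: [0.157, 0.986, 0.061, -0.001]
wrist_force: [-1.3, 0.2, 0.2]
finger_gap: 0.4
grasp_force: 0.0
```

Call:
send_rows --rows '[180, 570, 0, 0, -0.2, 180, 570, 0, 0, -0.2, 180, 570, 0, 0, -0.2, 180, 570, 0, 0, -0.2, 180, 570, 0, 0, -0.2]'

```text
clock: 4.78
ee_pos: [-0.0195, 1.0501, 0.2166]
tcp_rot: [0.156, 0.985, 0.075, -0.003]
wrist_force: [0.1, -0.6, -0.5]
finger_gap: 0.4
grasp_force: 0.0
```

```bash
python3 -c "
from h import *
print(robot.get_obs()['q'].round(3))"
```

```text
[ 1.521  1.198  0.055 -0.009  1.74   0.263]
```

Call:
send_rows --rows '[120, 400, -250, 0, -0.2, 120, 400, -250, 0, -0.2, 120, 400, -250, 0, -0.2, 120, 400, -250, 0, -0.2, 120, 400, -250, 0, -0.2]'

```text
clock: 5.2
ee_pos: [-0.0145, 1.0383, 0.2897]
tcp_rot: [0.156, 0.984, 0.09, -0.006]
wrist_force: [0.9, -0.6, -0.3]
finger_gap: 0.401
grasp_force: 0.0
```

Call:
send_rows --rows '[130, 400, -150, 0, -0.2, 130, 400, -150, 0, -0.2, 130, 400, -150, 0, -0.2, 130, 400, -150, 0, -0.2, 130, 400, -150, 0, -0.2]'

```text
clock: 5.62
ee_pos: [-0.0129, 1.0363, 0.3185]
tcp_rot: [0.156, 0.982, 0.104, -0.008]
wrist_force: [0.2, -0.3, -0.3]
finger_gap: 0.401
grasp_force: 0.0
```

Call:
send_rows --rows '[1300, 4000, -1500, 0, -0.2, 1300, 4000, -1500, 0, -0.2, 1300, 4000, -1500, 0, -0.2, 1300, 4000, -1500, 0, -0.2, 1300, 4000, -1500, 0, -0.2]'

```text
clock: 6.03
ee_pos: [-0.0112, 1.0309, 0.3561]
tcp_rot: [0.155, 0.981, 0.119, -0.011]
wrist_force: [0.0, 0.2, -0.3]
finger_gap: 0.397
grasp_force: 0.0
```

```bash
python3 -c "
from h import *
print(robot.get_obs()['q'].round(3))"
```

```text
[ 1.510e+00  1.061e+00  5.500e-02 -1.000e-03  1.787e+00  2.530e-01]
```

Steady at about 1.7° per call, with the direction nearly pure +y. I'll continue.

Call:
send_rows --rows '[130, 400, -110, 0, -0.2, 130, 400, -110, 0, -0.2, 130, 400, -110, 0, -0.2, 130, 400, -110, 0, -0.2, 130, 400, -110, 0, -0.2]'

```text
clock: 6.45
ee_pos: [-0.0099, 1.0325, 0.3741]
tcp_rot: [0.155, 0.979, 0.133, -0.013]
wrist_force: [0.8, 0.2, -0.5]
finger_gap: 0.399
grasp_force: 0.0
```

Call:
send_rows --rows '[130, 400, -110, 0, -0.2, 130, 400, -110, 0, -0.2, 130, 400, -110, 0, -0.2, 130, 400, -110, 0, -0.2, 130, 400, -110, 0, -0.2]'

```text
clock: 6.87
ee_pos: [-0.0089, 1.0326, 0.3951]
tcp_rot: [0.154, 0.977, 0.148, -0.016]
wrist_force: [-1.0, 0.5, 0.4]
finger_gap: 0.398
grasp_force: 0.0
```

Call:
send_rows --rows '[130, 400, -110, 0, -0.2, 130, 400, -110, 0, -0.2, 130, 400, -110, 0, -0.2, 130, 400, -110, 0, -0.2, 130, 400, -110, 0, -0.2]'

```text
clock: 7.28
ee_pos: [-0.0081, 1.0316, 0.4171]
tcp_rot: [0.154, 0.974, 0.163, -0.018]
wrist_force: [0.0, -0.6, -0.3]
finger_gap: 0.398
grasp_force: 0.0
```

Call:
send_rows --rows '[130, 400, -110, 0, -0.2, 130, 400, -110, 0, -0.2, 130, 400, -110, 0, -0.2, 130, 400, -110, 0, -0.2, 130, 400, -110, 0, -0.2]'

```text
clock: 7.7
ee_pos: [-0.0074, 1.0295, 0.4406]
tcp_rot: [0.153, 0.972, 0.177, -0.021]
wrist_force: [0.0, 0.2, 0.8]
finger_gap: 0.394
grasp_force: 0.0
```

Call:
send_rows --rows '[130, 400, -110, 0, -0.2, 130, 400, -110, 0, -0.2, 130, 400, -110, 0, -0.2, 130, 400, -110, 0, -0.2, 130, 400, -110, 0, -0.2]'

```text
clock: 8.12
ee_pos: [-0.007, 1.0263, 0.4654]
tcp_rot: [0.153, 0.969, 0.192, -0.023]
wrist_force: [-0.6, -1.1, 0.2]
finger_gap: 0.401
grasp_force: 0.0
```

Call:
send_rows --rows '[130, 400, -110, 0, -0.2, 130, 400, -110, 0, -0.2, 130, 400, -110, 0, -0.2, 130, 400, -110, 0, -0.2, 130, 400, -110, 0, -0.2]'

```text
clock: 8.53
ee_pos: [-0.0066, 1.022, 0.491]
tcp_rot: [0.152, 0.966, 0.207, -0.026]
wrist_force: [-0.2, 0.2, 0.9]
finger_gap: 0.4
grasp_force: 0.0
```

```bash
python3 -c "
from h import *
o=robot.get_obs();print(o['q'].round(3),R.from_quat(o['tcp_rot']).as_matrix().round(3))"
```

```text
[1.5   0.934 0.056 0.015 1.732 0.248] [[-0.952  0.305  0.014]
 [ 0.284  0.868  0.407]
 [ 0.112  0.392 -0.913]]
```

Call:
send_rows --rows '[130, 400, -110, 0, -0.2, 130, 400, -110, 0, -0.2, 130, 400, -110, 0, -0.2, 130, 400, -110, 0, -0.2, 130, 400, -110, 0, -0.2]'

```text
clock: 8.95
ee_pos: [-0.0064, 1.0166, 0.5173]
tcp_rot: [0.152, 0.963, 0.221, -0.028]
wrist_force: [-0.5, -1.0, -0.9]
finger_gap: 0.398
grasp_force: 0.0
```

Call:
send_rows --rows '[130, 400, -110, 0, -0.2, 130, 400, -110, 0, -0.2, 130, 400, -110, 0, -0.2, 130, 400, -110, 0, -0.2, 130, 400, -110, 0, -0.2]'

```text
clock: 9.37
ee_pos: [-0.0063, 1.0101, 0.5442]
tcp_rot: [0.151, 0.959, 0.236, -0.03]
wrist_force: [0.3, -0.4, -0.4]
finger_gap: 0.399
grasp_force: 0.0
```

Call:
send_rows --rows '[130, 400, -110, 0, -0.2, 130, 400, -110, 0, -0.2, 130, 400, -110, 0, -0.2, 130, 400, -110, 0, -0.2, 130, 400, -110, 0, -0.2]'

```text
clock: 9.78
ee_pos: [-0.0062, 1.0025, 0.5715]
tcp_rot: [0.15, 0.956, 0.25, -0.033]
wrist_force: [0.3, 0.3, 0.1]
finger_gap: 0.4
grasp_force: 0.0
```

Call:
send_rows --rows '[130, 400, -110, 0, -0.2, 130, 400, -110, 0, -0.2, 130, 400, -110, 0, -0.2, 130, 400, -110, 0, -0.2, 130, 400, -110, 0, -0.2]'

```text
clock: 10.2
ee_pos: [-0.0062, 0.9939, 0.599]
tcp_rot: [0.149, 0.952, 0.265, -0.035]
wrist_force: [0.3, -0.8, -0.4]
finger_gap: 0.402
grasp_force: 0.0
```

Call:
send_rows --rows '[130, 400, -110, 0, -0.2, 130, 400, -110, 0, -0.2, 130, 400, -110, 0, -0.2, 130, 400, -110, 0, -0.2, 130, 400, -110, 0, -0.2]'

```text
clock: 10.62
ee_pos: [-0.0063, 0.9842, 0.6267]
tcp_rot: [0.149, 0.948, 0.279, -0.037]
wrist_force: [0.8, -0.6, -0.1]
finger_gap: 0.403
grasp_force: 0.0
```

Call:
send_rows --rows '[130, 400, -110, 0, -0.2, 130, 400, -110, 0, -0.2, 130, 400, -110, 0, -0.2, 130, 400, -110, 0, -0.2, 130, 400, -110, 0, -0.2]'

```text
clock: 11.03
ee_pos: [-0.0064, 0.9735, 0.6545]
tcp_rot: [0.148, 0.944, 0.294, -0.04]
wrist_force: [0.7, 0.1, 0.4]
finger_gap: 0.401
grasp_force: 0.0
```

Call:
send_rows --rows '[130, 400, -110, 0, -0.2, 130, 400, -110, 0, -0.2, 130, 400, -110, 0, -0.2, 130, 400, -110, 0, -0.2, 130, 400, -110, 0, -0.2]'

```text
clock: 11.45
ee_pos: [-0.0066, 0.9617, 0.6823]
tcp_rot: [0.147, 0.939, 0.308, -0.042]
wrist_force: [-0.5, 0.3, 0.9]
finger_gap: 0.402
grasp_force: 0.0
```

Call:
send_rows --rows '[130, 400, -110, 0, -0.2, 130, 400, -110, 0, -0.2, 130, 400, -110, 0, -0.2, 130, 400, -110, 0, -0.2, 130, 400, -110, 0, -0.2]'

```text
clock: 11.87
ee_pos: [-0.0068, 0.949, 0.7099]
tcp_rot: [0.146, 0.934, 0.322, -0.044]
wrist_force: [0.4, -0.8, 0.7]
finger_gap: 0.405
grasp_force: 0.0
```

Call:
send_rows --rows '[130, 400, -110, 0, -0.2, 130, 400, -110, 0, -0.2, 130, 400, -110, 0, -0.2, 130, 400, -110, 0, -0.2, 130, 400, -110, 0, -0.2]'

```text
clock: 12.28
ee_pos: [-0.007, 0.9353, 0.7373]
tcp_rot: [0.145, 0.929, 0.336, -0.047]
wrist_force: [-0.1, 0.2, -0.5]
finger_gap: 0.4
grasp_force: 0.0
```

Call:
send_rows --rows '[130, 400, -110, 0, -0.2, 130, 400, -110, 0, -0.2, 130, 400, -110, 0, -0.2, 130, 400, -110, 0, -0.2, 130, 400, -110, 0, -0.2]'

```text
clock: 12.7
ee_pos: [-0.0072, 0.9206, 0.7646]
tcp_rot: [0.144, 0.924, 0.35, -0.049]
wrist_force: [0.2, -0.3, 0.5]
finger_gap: 0.4
grasp_force: 0.0
```

Call:
send_rows --rows '[130, 400, -110, 0, -0.2, 130, 400, -110, 0, -0.2, 130, 400, -110, 0, -0.2, 130, 400, -110, 0, -0.2, 130, 400, -110, 0, -0.2]'

```text
clock: 13.12
ee_pos: [-0.0075, 0.9051, 0.7915]
tcp_rot: [0.143, 0.919, 0.364, -0.051]
wrist_force: [0.1, -0.4, 0.3]
finger_gap: 0.398
grasp_force: 0.0
```

Call:
send_rows --rows '[130, 400, -110, 0, -0.2, 130, 400, -110, 0, -0.2, 130, 400, -110, 0, -0.2, 130, 400, -110, 0, -0.2, 130, 400, -110, 0, -0.2]'

```text
clock: 13.53
ee_pos: [-0.0078, 0.8885, 0.8181]
tcp_rot: [0.142, 0.913, 0.378, -0.053]
wrist_force: [0.4, 1.0, -0.3]
finger_gap: 0.399
grasp_force: 0.0
```

```bash
cat >> h.py <<'E'
def go(P,o=None,spin=0):
    "shift in tool mm to world P"
    o=o or robot.get_obs(); M=R.from_quat(o['tcp_rot']).as_matrix(); return (M.T@(np.array(P)-o['ee_pos'])*1000).round(0)
E
python3 -c "
from h import *
o=robot.get_obs();print(o['q'].round(3),R.from_quat(o['tcp_rot']).as_matrix().round(3))
# handle refine from the top/scene end pixels
for z in (.085,.09,.095,.1,.105,.11):
  a=[hit('top',315.9,173,z),hit('top',318.1,263.3,z),hit('scene',304,157,z),hit('scene',277,243,z)]
  print(z,[i[:2].round(3) for i in a])
print('dish',hit('top',372.6,259.3,.036),hit('scene',337,265,.036),'mark',hit('top',262.2,253.3,0))
for P in ((.54,-.15,.35),(.48,-.3,.3)): print(P,go(P))
"
```

```text
[1.479 0.599 0.056 0.055 1.705 0.247] [[-0.954  0.3    0.01 ]
 [ 0.22   0.673  0.706]
 [ 0.205  0.676 -0.708]]
0.085 [array([ 0.635, -0.031]), array([ 0.454, -0.032]), array([ 0.634, -0.03 ]), array([ 0.464, -0.029])]
0.09 [array([ 0.634, -0.032]), array([ 0.453, -0.033]), array([ 0.632, -0.031]), array([ 0.463, -0.029])]
0.095 [array([ 0.632, -0.032]), array([ 0.453, -0.033]), array([ 0.629, -0.031]), array([ 0.462, -0.03 ])]
0.1 [array([ 0.631, -0.032]), array([ 0.453, -0.033]), array([ 0.627, -0.032]), array([ 0.462, -0.031])]
0.105 [array([ 0.63 , -0.032]), array([ 0.452, -0.033]), array([ 0.625, -0.033]), array([ 0.461, -0.031])]
0.11 [array([ 0.628, -0.032]), array([ 0.452, -0.033]), array([ 0.623, -0.033]), array([ 0.46 , -0.032])]
dish [ 0.46240034 -0.14194602  0.036     ] [ 0.46320584 -0.14053057  0.036     ] mark [0.48277663 0.09115083 0.        ]
(0.54, -0.15, 0.35) [-847. -851. -396.]
(0.48, -0.3, 0.3) [ -833. -1004.  -467.]
```

The tilt is now 45°. I'll travel around via (.55,.45,.6).

Call:
send_rows --rows '[-34, -14, -8, 0, -0.2, -68, -28, -15, 0, -0.2, -102, -42, -23, 0, -0.2, -136, -56, -30, 0, -0.2, -168, -69, -38, 0, -0.2]'

```text
clock: 13.95
ee_pos: [0.132, 0.7773, 0.762]
tcp_rot: [0.142, 0.913, 0.378, -0.053]
wrist_force: [1.6, -0.1, 0.9]
finger_gap: 0.404
grasp_force: 0.0
```

Call:
send_rows --rows '[-34, -14, -8, 0, -0.2, -68, -28, -15, 0, -0.2, -102, -42, -23, 0, -0.2, -136, -56, -30, 0, -0.2, -168, -69, -38, 0, -0.2]'

```text
clock: 14.37
ee_pos: [0.2715, 0.6671, 0.708]
tcp_rot: [0.143, 0.913, 0.378, -0.053]
wrist_force: [-0.3, 0.2, -0.7]
finger_gap: 0.4
grasp_force: 0.0
```

Call:
send_rows --rows '[-34, -14, -8, 0, -0.2, -68, -28, -15, 0, -0.2, -102, -42, -23, 0, -0.2, -136, -56, -30, 0, -0.2, -168, -69, -38, 0, -0.2]'

```text
clock: 14.78
ee_pos: [0.4107, 0.5569, 0.6539]
tcp_rot: [0.143, 0.913, 0.378, -0.053]
wrist_force: [-0.1, 0.5, -0.5]
finger_gap: 0.404
grasp_force: 0.0
```

```bash
python3 -c "
from h import *
o=robot.get_obs();print(o['q'].round(3),o['ee_pos'],R.from_quat(o['tcp_rot']).as_matrix().round(3))
print(go((.54,.1,.6)),go((.54,-.2,.4)))
"
```

```text
[ 0.586 -0.114  1.216  0.621  1.536 -0.532] [0.41069346 0.55690757 0.65391037] [[-0.954  0.301  0.011]
 [ 0.221  0.674  0.705]
 [ 0.205  0.675 -0.709]]
[-235. -305. -283.] [-342. -643. -352.]
```

Call:
send_rows --rows '[-17, -32, -18, 0, -0.2, -34, -64, -35, 0, -0.2, -52, -97, -53, 0, -0.2, -69, -129, -70, 0, -0.2, -86, -161, -88, 0, -0.2]'

```text
clock: 15.2
ee_pos: [0.4419, 0.3672, 0.5902]
tcp_rot: [0.142, 0.913, 0.378, -0.053]
wrist_force: [1.0, 0.4, -0.4]
finger_gap: 0.398
grasp_force: 0.0
```

Call:
send_rows --rows '[-17, -32, -18, 0, -0.2, -34, -64, -35, 0, -0.2, -52, -97, -53, 0, -0.2, -69, -129, -70, 0, -0.2, -86, -161, -88, 0, -0.2]'

```text
clock: 15.62
ee_pos: [0.4746, 0.1777, 0.5264]
tcp_rot: [0.143, 0.913, 0.378, -0.053]
wrist_force: [1.2, 0.0, -0.8]
finger_gap: 0.399
grasp_force: 0.0
```

Call:
send_rows --rows '[-17, -32, -18, 0, -0.2, -34, -64, -35, 0, -0.2, -52, -97, -53, 0, -0.2, -69, -129, -70, 0, -0.2, -86, -161, -88, 0, -0.2]'

```text
clock: 16.03
ee_pos: [0.5075, -0.0119, 0.4624]
tcp_rot: [0.143, 0.913, 0.378, -0.053]
wrist_force: [0.5, 0.3, 0.6]
finger_gap: 0.404
grasp_force: 0.0
```

Call:
send_rows --rows '[-17, -32, -18, -0.1, -0.2, -34, -64, -35, -0.2, -0.2, -52, -97, -53, -0.3, -0.2, -69, -129, -70, -0.305, -0.2, -86, -161, -88, -0.305, -0.2]'

```text
clock: 16.45
ee_pos: [0.5403, -0.2013, 0.3983]
tcp_rot: [0.002, 0.924, 0.382, 0.005]
wrist_force: [0.9, 0.3, 0.9]
finger_gap: 0.398
grasp_force: 0.0
```

```bash
python3 -c "
from h import *
o=robot.get_obs();print(o['q'].round(3),o['ee_pos'],R.from_quat(o['tcp_rot']).as_matrix().round(3))
a=read_camera('wrist');cv2.imwrite('pics/w1.png',a[:,:,::-1])
a=np.array([0,.7055,-.7087])
for z in (.085,.1): 
  print(proj('wrist',(.455,-.033,z),o),proj('wrist',(.625,-.033,z),o))
  print(go(np.array([.54,-.033,z])+.02*a-.08*a),go(np.array([.54,-.033,z])+.02*a))
"
```

```text
[-0.749  0.12   1.401  0.653  2.103 -2.115] [ 0.54033978 -0.20132541  0.39830173] [[-1.     0.     0.011]
 [ 0.008  0.709  0.705]
 [-0.007  0.705 -0.709]]
[243.07600503  87.08230198] [250.45230684 207.50535118]
[  3. -94. 281.] [  4. -95. 361.]
[249.40115488  86.82953014] [256.30341601 209.73219901]
[  3. -84. 270.] [  4. -84. 350.]
```

View pics/w1.png

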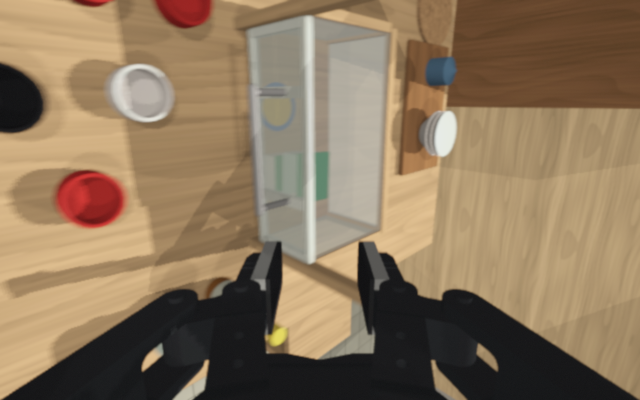

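```bash
python3 -c "
import cv2
a=cv2.imread('pics/w1.png')[60:240,215:345];cv2.imwrite('pics/w1c.png',cv2.resize(a,None,fx=3.3,fy=3.3,interpolation=cv2.INTER_CUBIC))"
```

```text
(no output)
```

View pics/w1c.png

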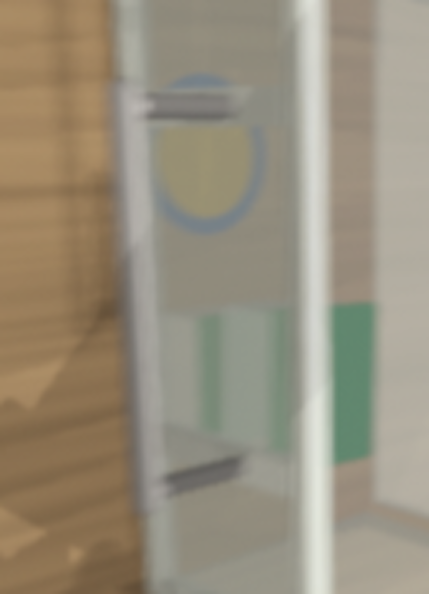

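The bar runs from about image pixel (253,87) to (260,214), which puts it at z ≈ 0.107, so the sash starts about 22 mm open. I'll approach and grip.

Call:
send_rows --rows '[1, -20, 40, 0, 0, 2, -40, 78, 0, 0, 3, -60, 115, 0, 0, 4, -79, 150, 0, 0, 4, -79, 190, 0, 0]'

```text
clock: 16.92
ee_pos: [0.5375, -0.1226, 0.2058]
tcp_rot: [0.004, 0.924, 0.381, 0.004]
wrist_force: [0.6, 0.3, 0.7]
finger_gap: 0.499
grasp_force: 0.0
```

Call:
send_rows --rows '[0, 0, 40, 0, 0, 0, 0, 75, 0, 0, 0, 0, 110, 0, 0, 0, 0, 140, 0, 0, 0, 0, 155, 0, 0]'

```text
clock: 17.33
ee_pos: [0.5378, -0.0098, 0.0966]
tcp_rot: [0.002, 0.924, 0.382, 0.002]
wrist_force: [-0.4, -0.5, -0.3]
finger_gap: 0.495
grasp_force: 0.0
```

Call:
send_rows --rows '[0, 0, 0, 0, 0, 0, 0, 0, 0, -1, 0, 0, 0, 0, -1, 0, 0, 0, 0, -1, 0, 0, 0, 0, -1]'

```text
clock: 17.75
ee_pos: [0.5409, -0.0191, 0.0987]
tcp_rot: [0.003, 0.927, 0.375, 0.006]
wrist_force: [-2.3, -15.9, -7.7]
finger_gap: 0.119
grasp_force: 58.4
```

```bash
python3 -c "
from h import *
o=robot.get_obs();print(o['q'].round(3),o['ee_pos'],o['finger_gap'],o['grasp_force'],o['wrist_force'])
M=R.from_quat(o['tcp_rot']).as_matrix();print('grasp',o['ee_pos']-.019*M[:,2], 'up',(M.T@[0,0,1]).round(3))
save('scene','s2.png',(150,20,480,320),2)"
```

```text
[-0.507  0.167  1.869  0.662  1.54  -2.243] [ 0.54085972 -0.01909538  0.09873302] 0.1190286314017287 58.429335951805115 [ -2.27256941 -15.89984076  -7.70751876]
grasp [ 0.54059911 -0.03230162  0.11239052] up [-0.009  0.695 -0.719]
```

View pics/s2.png

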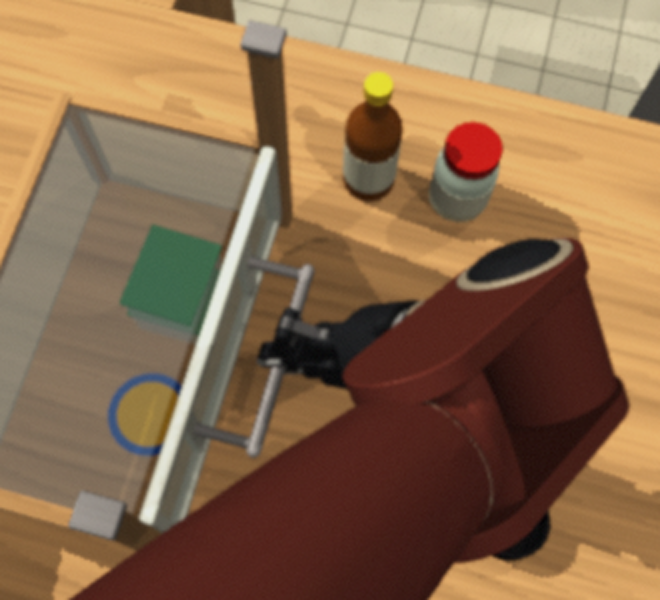

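The gripper holds the bar at (540, −32, 111 mm), centred between the two arms, and the scene view shows nothing touched. Now I'll lift.

Call:
send_rows --rows '[0, 3, -11, 0, -1, 0, 10, -18, 0, -1, 0, 17, -25, 0, -1, 0, 24, -32, 0, -1, 0, 31, -40, 0, -1]'

```text
clock: 18.22
ee_pos: [0.5408, -0.0193, 0.1506]
tcp_rot: [0.003, 0.924, 0.382, 0.007]
wrist_force: [7.0, 11.7, -8.5]
finger_gap: 0.114
grasp_force: 59.3
```

Call:
send_rows --rows '[0, 7, -7, 0, -1, 0, 14, -14, 0, -1, 0, 21, -22, 0, -1, 0, 28, -29, 0, -1, 0, 35, -36, 0, -1]'

```text
clock: 18.63
ee_pos: [0.5401, -0.0203, 0.1942]
tcp_rot: [0.005, 0.926, 0.378, 0.006]
wrist_force: [24.3, 18.9, -63.1]
finger_gap: 0.116
grasp_force: 57.7
```

Call:
send_rows --rows '[0, 4, -4, 0, -1, 0, 7, -7, 0, -1, 0, 7, -7, 0, -1, 0, 7, -7, 0, -1, 0, 7, -7, 0, -1]'

```text
clock: 19.05
ee_pos: [0.5386, -0.0211, 0.195]
tcp_rot: [0.009, 0.927, 0.376, 0.004]
wrist_force: [25.5, 8.7, -58.5]
finger_gap: 0.112
grasp_force: 58.9
```

The sash rose 96 mm and met its top stop (about 60 N at the wrist from the overshoot). I'll relax, open, retreat and then spin 90° so the fingers straddle sideways.

Call:
send_rows --rows '[0, -3, 3, 0, -1, 0, -7, 7, 0, -1, 0, -7, 7, 0, 0, 0, -7, 7, 0, 0, 0, -7, 7, 0, 0]'

```text
clock: 19.47
ee_pos: [0.5404, -0.0208, 0.2027]
tcp_rot: [0.002, 0.925, 0.381, 0.007]
wrist_force: [-0.0, -0.3, 0.3]
finger_gap: 0.499
grasp_force: 0.0
```

Call:
send_rows --rows '[0, 0, -30, 0, 0, 0, 0, -65, 0, 0, 0, 0, -100, 0, 0.5, 0, 0, -130, 0, 1, 0, 0, -160, 0, 1]'

```text
clock: 19.88
ee_pos: [0.5378, -0.1342, 0.3176]
tcp_rot: [0.001, 0.925, 0.38, 0.007]
wrist_force: [1.1, -0.9, 0.1]
finger_gap: 0.902
grasp_force: 0.0
```

Call:
send_rows --rows '[0, 0, 0, 0.12, 1, 0, 0, 0, 0.24, 1, 0, 0, 0, 0.36, 1, 0, 0, 0, 0.48, 1, 0, 0, 0, 0.6, 1]'

```text
clock: 20.3
ee_pos: [0.5379, -0.1332, 0.3162]
tcp_rot: [0.277, 0.882, 0.365, -0.107]
wrist_force: [-0.2, 0.2, -0.4]
finger_gap: 1.0
grasp_force: 0.0
```

Call:
send_rows --rows '[0, 0, 0, 0.12, 1, 0, 0, 0, 0.24, 1, 0, 0, 0, 0.36, 1, 0, 0, 0, 0.48, 1, 0, 0, 0, 0.6, 1]'

```text
clock: 20.72
ee_pos: [0.5379, -0.1331, 0.3162]
tcp_rot: [0.526, 0.761, 0.317, -0.21]
wrist_force: [0.8, -0.6, -0.4]
finger_gap: 0.999
grasp_force: 0.0
```

Call:
send_rows --rows '[0, 0, 0, 0.12, 1, 0, 0, 0, 0.24, 1, 0, 0, 0, 0.36, 1, 0, 0, 0, 0.37, 1, 0, 0, 0, 0.37, 1]'

```text
clock: 21.13
ee_pos: [0.5378, -0.1329, 0.3154]
tcp_rot: [0.654, 0.654, 0.274, -0.264]
wrist_force: [0.1, -0.2, -0.2]
finger_gap: 0.996
grasp_force: 0.0
```

```bash
python3 -c "
from h import *
o=robot.get_obs();print(o['q'].round(3),o['ee_pos'],o['wrist_force']);print(R.from_quat(o['tcp_rot']).as_matrix().round(3))
print(go((.463,-.121-.11,.009+.11)),go((.463,-.121,.009)))
save('top','t3.png',(200,60,480,360),2)"
```

```text
[-0.671  0.058  1.603  0.643  1.942 -0.575] [ 0.53783036 -0.13294324  0.31542453] [ 0.1054176  -0.24923458 -0.22730227]
[[-0.005  1.     0.013]
 [ 0.71  -0.005  0.704]
 [ 0.704  0.012 -0.71 ]]
[-208.  -77.   70.] [-207.  -79.  225.]
```

View pics/t3.png

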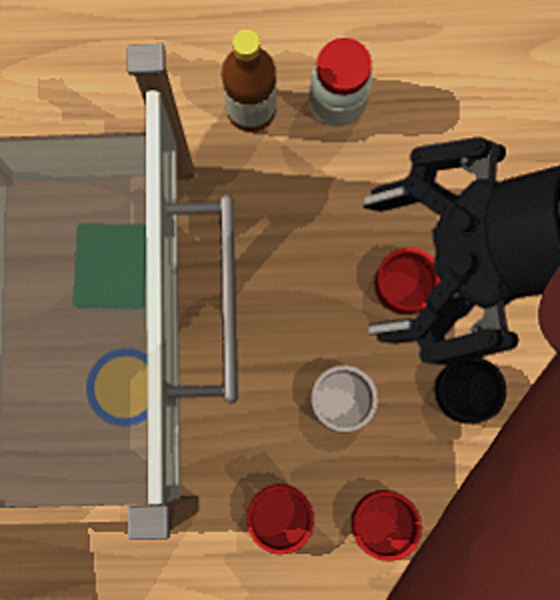

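The top view shows the sash up, the dish untouched and the open gripper sideways. Now I'll go to the dish and straddle it.

Call:
send_rows --rows '[-34, -13, 12, 0, 1, -68, -26, 23, 0, 1, -102, -38, 35, 0, 1, -136, -51, 46, 0, 1, -170, -64, 58, 0, 1]'

```text
clock: 21.6
ee_pos: [0.4739, -0.2126, 0.1514]
tcp_rot: [0.654, 0.654, 0.274, -0.265]
wrist_force: [1.1, -1.0, -0.4]
finger_gap: 1.0
grasp_force: 0.0
```

Call:
send_rows --rows '[-38, -13, 12, 0, 1, -38, -14, 45, 0, 1, -38, -14, 80, 0, 1, -38, -14, 110, 0, 1, -38, -14, 130, 0, 1]'

```text
clock: 22.02
ee_pos: [0.4606, -0.1448, 0.0311]
tcp_rot: [0.654, 0.653, 0.274, -0.267]
wrist_force: [-0.9, -0.1, -0.2]
finger_gap: 1.0
grasp_force: 0.0
```

```bash
python3 -c "
from h import *
o=robot.get_obs();print(o['q'].round(3),o['ee_pos'],o['wrist_force'])
print(go((.463,-.121,.009)))
save('top','t4.png',(260,160,480,360),2.5)"
```

```text
[-0.772  0.272  1.891  0.538  1.579 -0.936] [ 0.46056203 -0.14478255  0.03107338] [-0.9469226  -0.13716838 -0.22258258]
[ 1.  2. 32.]
```

View pics/t4.png

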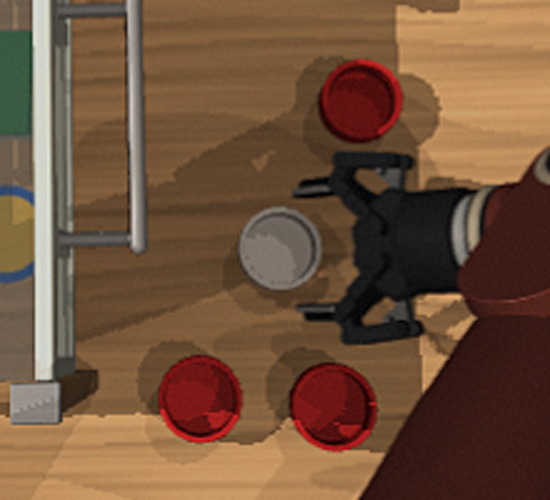

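The fingers at v 187 and 311 straddle the dish centred at v 248. I'll go in the last 32 mm and close.

Call:
send_rows --rows '[1, 2, 12, 0, 1, 1, 2, 24, 0, 1, 1, 2, 31, 0, 1, 1, 2, 31, 0, 1, 1, 2, 31, 0, 1]'

```text
clock: 22.48
ee_pos: [0.4643, -0.1245, 0.0119]
tcp_rot: [0.655, 0.653, 0.273, -0.266]
wrist_force: [-1.4, -0.3, -0.2]
finger_gap: 1.003
grasp_force: 0.0
```

Call:
send_rows --rows '[0, 0, 0, 0, 0.4, 0, 0, 0, 0, 0.4, 0, 0, 0, 0, 0.4, 0, 0, 0, 0, 0.4, 0, 0, 0, 0, 0.4]'

```text
clock: 22.9
ee_pos: [0.4648, -0.1254, 0.0128]
tcp_rot: [0.655, 0.653, 0.273, -0.265]
wrist_force: [-1.2, -2.3, 5.3]
finger_gap: 0.77
grasp_force: 67.2
```

Call:
send_rows --rows '[6, 2, 6, 0, 0.4, 14, 4, 14, 0, 0.4, 24, 7, 24, 0, 0.4, 34, 9, 34, 0, 0.4, 44, 12, 44, 0, 0.4]'

```text
clock: 23.32
ee_pos: [0.4776, -0.0628, 0.0128]
tcp_rot: [0.655, 0.653, 0.274, -0.265]
wrist_force: [-1.5, -4.6, 6.7]
finger_gap: 0.773
grasp_force: 67.2
```

Call:
send_rows --rows '[10, 2, 10, 0, 0.4, 18, 4, 18, 0, 0.4, 24, 6, 24, 0, 0.4, 27, 7, 27, 0, 0.4, 27, 7, 27, 0, 0.4]'

```text
clock: 23.73
ee_pos: [0.4848, -0.0234, 0.0128]
tcp_rot: [0.654, 0.653, 0.274, -0.266]
wrist_force: [1.2, 1.0, 4.3]
finger_gap: 0.768
grasp_force: 66.6
```

Call:
send_rows --rows '[0, 0, 0, 0, 0.7, 0, 0, 0, 0, 0.9, 0, 0, 0, 0, 1, 0, 0, 0, 0, 1, 0, 0, 0, 0, 1]'

```text
clock: 24.15
ee_pos: [0.4834, -0.0239, 0.0112]
tcp_rot: [0.655, 0.652, 0.273, -0.267]
wrist_force: [-0.0, -0.5, -0.1]
finger_gap: 0.995
grasp_force: 0.0
```

```bash
python3 -c "
from h import *
o=robot.get_obs();print(o['q'].round(3),o['ee_pos'],o['wrist_force'])
save('top','t5.png',(240,160,440,340),3)"
```

```text
[-0.572  0.225  1.994  0.648  1.44  -0.83 ] [ 0.48341861 -0.02385483  0.01121964] [-0.00384637 -0.49905346 -0.06558918]
```

View pics/t5.png

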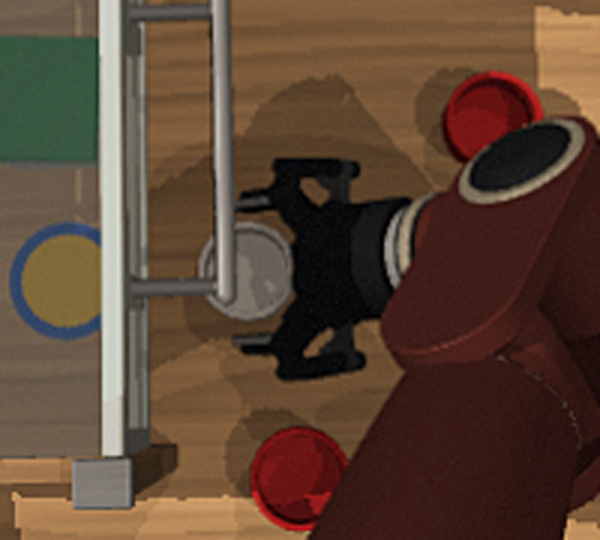

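The dish is at about crop (246,271) and free of the fingers. I'll back off, narrow the fingers to a cradle and push.

Call:
send_rows --rows '[-9, 0, -9, 0, 1, -19, 0, -19, 0, 1, -28, 0, -28, 0, 1, -38, 0, -38, 0, 1, -48, 0, -47, 0, 1]'

```text
clock: 24.62
ee_pos: [0.4835, -0.0933, 0.0111]
tcp_rot: [0.655, 0.652, 0.273, -0.266]
wrist_force: [0.2, 0.4, -0.5]
finger_gap: 0.999
grasp_force: 0.0
```

Call:
send_rows --rows '[0, 0, 0, 0, 0, 0, 0, 0, 0, -0.1, 0, 0, 0, 0, -0.1, 0, 0, 0, 0, -0.1, 0, 0, 0, 0, -0.1]'

```text
clock: 25.03
ee_pos: [0.4829, -0.0904, 0.0109]
tcp_rot: [0.655, 0.653, 0.273, -0.267]
wrist_force: [-0.3, 0.0, -0.2]
finger_gap: 0.452
grasp_force: 0.0
```

Call:
send_rows --rows '[5, 0, 5, 0, -0.1, 10, 0, 10, 0, -0.1, 15, 0, 15, 0, -0.1, 21, 0, 21, 0, -0.1, 28, 0, 28, 0, -0.1]'

```text
clock: 25.45
ee_pos: [0.4835, -0.0507, 0.0109]
tcp_rot: [0.655, 0.653, 0.273, -0.266]
wrist_force: [-0.2, -0.8, 0.3]
finger_gap: 0.444
grasp_force: 0.7
```

Call:
send_rows --rows '[8, 0, 8, 0, -0.1, 16, 0, 16, 0, -0.1, 24, 0, 24, 0, -0.1, 31, 0, 31, 0, -0.1, 36, 0, 36, 0, -0.1]'

```text
clock: 25.87
ee_pos: [0.4835, 0.0009, 0.0107]
tcp_rot: [0.655, 0.653, 0.273, -0.267]
wrist_force: [-0.2, -1.7, 1.3]
finger_gap: 0.45
grasp_force: 1.0
```

```bash
python3 -c "
from h import *
o=robot.get_obs();print(o['q'].round(3),o['ee_pos'],o['wrist_force'],o['finger_gap'])
save('top','t6.png',(220,180,420,320),3)"
```

```text
[-0.531  0.207  2.017  0.67   1.417 -0.808] [0.4835471  0.00093648 0.0107413 ] [-0.22340595 -1.73184093  1.27432775] 0.4496831301396297
```

View pics/t6.png

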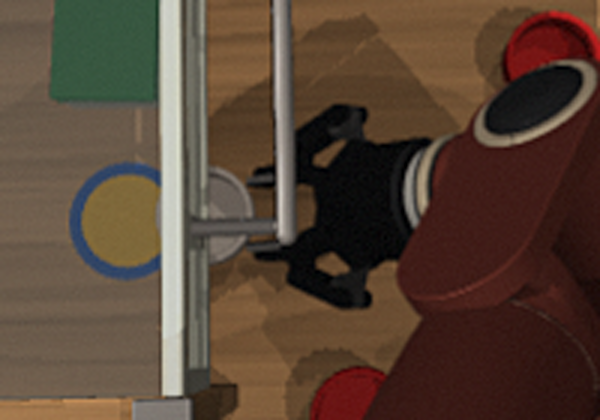

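The dish is half under the sash, nested in the cradle and lined up with the mark (mark centre at crop (127,220)). I've viewed 10 pictures, so from here I measure in code.

Call:
send_rows --rows '[6, 0, 6, 0, -0.1, 13, 0, 13, 0, -0.1, 20, 0, 20, 0, -0.1, 26, 0, 26, 0, -0.1, 29, 0, 29, 0, -0.1]'

```text
clock: 26.33
ee_pos: [0.4838, 0.0418, 0.0105]
tcp_rot: [0.655, 0.653, 0.273, -0.267]
wrist_force: [0.2, -2.2, 0.4]
finger_gap: 0.455
grasp_force: 0.9
```

```bash
cat >> h.py <<'E'
def finddish(P):
    "low-saturation bright blob near expected P, per fixed camera -> world at z=.036"
    for n in ('top','scene'):
        im=read_camera(n); u,v=proj(n,[P[0],P[1],.036]); x0,y0=int(u)-30,int(v)-26
        c=cv2.cvtColor(im[y0:y0+52,x0:x0+60],cv2.COLOR_RGB2HSV)
        m=((c[...,1]<60)&(c[...,2]>100)).astype(np.uint8)
        print(n,'exp',(u,v)); print('\n'.join(''.join('#' if b else '.' for b in r) for r in m[::2]))
E
python3 -c "
from h import *
o=robot.get_obs();print(o['ee_pos'],o['wrist_force'])
print('prev dish',hit('top',289,251.7,.036))
finddish((.4835,o['ee_pos'][1]+.033))"
```

```text
[0.48377023 0.04176346 0.01054478] [ 0.19895521 -2.24521198  0.414649  ]
prev dish [0.48173507 0.02950082 0.036     ]
top exp (np.float64(267.21226759959546), np.float64(251.35825812244744))
....................................########..##..##........
.....................................#######..##..##........
....................................########..##..##........
.....................................#######..##..##........
.....................................#######..##..##........
..............................#####.########..##..##........
.......................#####################..##..##........
.....................#####...###############..##..##........
..........#........####..###################..##..##........
..................###..#####################..##..##........
.................##...######################..##..##........
................###..#######################..##..#.........
...............###..########################..##..##........
...............##...########################......##........
...............##...########################...........
[... 1636 characters left out ...]
###..........................
....#....#....###################...........................
....#.........###################...........................
....##...#.....#################............................
.....#..........################......###...................
.....#...........##############......#####.##...............
......#..........#############.......########...............
........#......##############.......########................
.........#.#...###########..........#######.................
............#############..........########.................
.............###########...........#######..................
.............##########...........########..................
```

Call:
send_rows --rows '[3, 0, 3, 0, -0.1, 6, 0, 6, 0, -0.1, 9, 0, 9, 0, -0.1, 11, 0, 11, 0, -0.1, 12, 0, 12, 0, -0.1]'

```text
clock: 26.85
ee_pos: [0.4842, 0.0578, 0.0106]
tcp_rot: [0.655, 0.652, 0.273, -0.266]
wrist_force: [0.1, -2.3, -0.4]
finger_gap: 0.448
grasp_force: 0.8
```

```bash
python3 -c "
from h import *
o=robot.get_obs();print(o['ee_pos'],o['wrist_force'])
print('prev dish',hit('top',268.2,252,.036))
finddish((.4835,o['ee_pos'][1]+.033))"
```

```text
[0.48419637 0.05775588 0.01056732] [ 0.10432253 -2.28846774 -0.41900341]
prev dish [0.48212506 0.07270501 0.036     ]
top exp (np.float64(259.52779724126236), np.float64(251.54149475629805))
............................................########..##..##
............................................########..##..##
............................................########..##..##
.............................................#######..##..##
............................................########..##..##
..............................####...........#######..##..##
........................################....########..##..##
.....................#####....############..########..##..##
..................#####...##########################..##..##
..................###...############################..##..#.
.................###...#############################..##..##
................###..###############################..##..##
................##...###############################..##..##
...............###..################################......##
...............###..################################...
[... 1636 characters left out ...]
#########....................
............#############################...................
............#############################...................
............#..#######################.##...................
............##..########################....................
.............#...#######################.......##...........
.............##....###################........####.##.......
..............#......################.........#######.......
................#......###########...........#######........
.................#.#...###########..........#######.........
....................############............#######.........
.....................###########...........#######..........
```

Call:
send_rows --rows '[1, 0, 1, 0, -0.1, 2, 0, 2, 0, -0.1, 2, 0, 2, 0, -0.1, 2, 0, 2, 0, -0.1, 2, 0, 2, 0, -0.1]'

```text
clock: 27.37
ee_pos: [0.4843, 0.0603, 0.0106]
tcp_rot: [0.655, 0.652, 0.273, -0.266]
wrist_force: [0.8, -0.1, 0.3]
finger_gap: 0.448
grasp_force: 0.3
```

Call:
send_rows --rows '[-5, 0, -5, 0, -0.1, -15, 0, -15, 0, -0.1, -30, 0, -30, 0, -0.1, -48, 0, -48, 0, -0.1, -66, 0, -66, 0, -0.1]'

```text
clock: 27.78
ee_pos: [0.4832, -0.034, 0.0108]
tcp_rot: [0.655, 0.653, 0.273, -0.267]
wrist_force: [-0.3, -0.3, 0.7]
finger_gap: 0.449
grasp_force: 0.0
```

Call:
send_rows --rows '[-15, 0, -15, 0, -0.1, -30, 0, -30, 0, -0.1, -45, 0, -45, 0, -0.1, -60, 0, -60, 0, -0.1, -60, 0, -60, 0, -0.1]'

```text
clock: 28.2
ee_pos: [0.4839, -0.1218, 0.0114]
tcp_rot: [0.656, 0.652, 0.274, -0.265]
wrist_force: [0.3, -0.2, -0.3]
finger_gap: 0.447
grasp_force: 0.0
```

```bash
python3 -c "
from h import *
o=robot.get_obs();print(o['ee_pos'],o['wrist_force'])
print(go((.5,-.13,.25)),go((.54,-.033,.245)))
finddish((.4825,.0912))"
```

```text
[ 0.48390401 -0.12182852  0.01135258] [ 0.28495263 -0.20392084 -0.31691187]
[ 162.   18. -175.] [ 228.   57. -103.]
top exp (np.float64(259.3113366189751), np.float64(252.03019580028626))
.............................................#######.###..##
.............................................#######.###..##
.............................................#######..##..##
.............................................#######..##..##
....................................###.#....#######..##..##
........................#############......#########..##..##
.....................########....#######.....#######..##..##
...................####...#################.########..##..##
.................####..#############################..##..##
................###..###############################..##..##
...............###..################################..##..##
..............###...################################..##..##
..............###..#################################..##..##
..............##...#################################......##
..............###..#################################......
[... 1633 characters left out ...]
#########....................
............#############################..............##...
............#############################..............##...
............#############################.............##....
............##.#########################.............###....
.............#...#######################.......##....##.....
.............#.....###################........####.##.......
..............#......################........########.......
................#......############..........#######........
.................###...###########..........########........
....................#############...........#######.........
.....................###########...........#######..........
```

The dish now reads within about 2 mm of the mark. I'll go up and over the bar.

Call:
send_rows --rows '[25, 3, -27, 0, -0.1, 50, 6, -54, 0, -0.1, 75, 8, -81, 0, -0.1, 100, 11, -108, 0, -0.1, 125, 14, -135, 0, -0.1]'

```text
clock: 28.72
ee_pos: [0.4949, -0.1231, 0.1963]
tcp_rot: [0.654, 0.653, 0.273, -0.267]
wrist_force: [0.6, -0.7, -0.1]
finger_gap: 0.452
grasp_force: 0.0
```

Call:
send_rows --rows '[25, 3, -27, 0, -0.1, 37, 4, -40, 0, -0.1, 59, 17, -16, 0, -0.1, 81, 30, 8, 0, -0.1, 103, 43, 32, 0, -0.1]'

```text
clock: 29.13
ee_pos: [0.5388, -0.0275, 0.2456]
tcp_rot: [0.655, 0.652, 0.273, -0.266]
wrist_force: [0.3, 0.1, -0.7]
finger_gap: 0.449
grasp_force: 0.0
```

```bash
python3 -c "
from h import *
o=robot.get_obs();print(o['ee_pos'],o['wrist_force'])
print(go((.54,-.033,.215)),(R.from_quat(o['tcp_rot']).as_matrix().T@[0,0,-100]).round(1))"
```

```text
[ 0.53883461 -0.02752305  0.24556275] [ 0.34895006  0.11548806 -0.71241459]
[-25.   1.  18.] [-70.5  -0.8  70.9]
```

Call:
send_rows --rows '[-12, 0, 9, 0, -0.1, -25, 1, 18, 0, -0.1, -28, 1, 21, 0, -0.1, -33, 1, 26, 0, -0.1, -38, 1, 31, 0, -0.1]'

```text
clock: 29.55
ee_pos: [0.5399, -0.0352, 0.1962]
tcp_rot: [0.655, 0.652, 0.273, -0.267]
wrist_force: [-1.4, -0.5, 3.5]
finger_gap: 0.448
grasp_force: 1.4
```

Call:
send_rows --rows '[-5, 0, 5, 0, -0.1, -10, 0, 10, 0, -0.1, -15, 0, 15, 0, -0.1, -20, 0, 20, 0, -0.1, -25, 0, 25, 0, -0.1]'

```text
clock: 29.97
ee_pos: [0.5402, -0.0351, 0.1604]
tcp_rot: [0.655, 0.652, 0.273, -0.266]
wrist_force: [-3.5, -3.1, 3.2]
finger_gap: 0.451
grasp_force: 2.7
```

Call:
send_rows --rows '[-5, 0, 5, 0, -0.1, -10, 0, 10, 0, -0.1, -15, 0, 15, 0, -0.1, -20, 0, 20, 0, -0.1, -25, 0, 25, 0, -0.1]'

```text
clock: 30.38
ee_pos: [0.5402, -0.0351, 0.1248]
tcp_rot: [0.655, 0.653, 0.272, -0.266]
wrist_force: [-3.5, -3.9, 3.4]
finger_gap: 0.448
grasp_force: 2.7
```

Call:
send_rows --rows '[-4, 0, 4, 0, -0.1, -8, 0, 8, 0, -0.1, -12, 0, 12, 0, -0.1, -16, 0, 16, 0, -0.1, -20, 0, 20, 0, -0.1]'

```text
clock: 30.8
ee_pos: [0.5403, -0.0351, 0.0965]
tcp_rot: [0.655, 0.653, 0.272, -0.267]
wrist_force: [-3.8, -4.8, 2.3]
finger_gap: 0.447
grasp_force: 2.7
```

Call:
send_rows --rows '[-2, 0, 2, 0, -0.1, -4, 0, 4, 0, -0.1, -6, 0, 6, 0, -0.1, -8, 0, 8, 0, -0.1, -8, 0, 8, 0, -0.1]'

```text
clock: 31.22
ee_pos: [0.5404, -0.0351, 0.0877]
tcp_rot: [0.654, 0.653, 0.273, -0.268]
wrist_force: [-8.1, -5.7, 12.4]
finger_gap: 0.447
grasp_force: 6.4
```

Call:
send_rows --rows '[-2, 0, 2, 0, -0.1, -4, 0, 4, 0, -0.1, -5, 0, 5, 0, -0.1, -5, 0, 5, 0, -0.1, -5, 0, 5, 0, -0.1]'

```text
clock: 31.63
ee_pos: [0.5418, -0.036, 0.0862]
tcp_rot: [0.652, 0.654, 0.275, -0.268]
wrist_force: [-15.7, -12.0, 34.0]
finger_gap: 0.451
grasp_force: 16.2
```

The stop is firm, so the sash is shut. I'll retreat clear and check.

Call:
send_rows --rows '[5, 0, -5, 0, -0.1, 12, 0, -12, 0, -0.1, 12, 0, -40, 0, -0.1, 12, 0, -75, 0, -0.1, 12, 0, -110, 0, -0.1]'

```text
clock: 32.05
ee_pos: [0.5392, -0.1032, 0.1651]
tcp_rot: [0.655, 0.652, 0.273, -0.267]
wrist_force: [0.5, -0.2, 0.2]
finger_gap: 0.448
grasp_force: 0.0
```

Call:
send_rows --rows '[0, 0, -35, 0, -0.1, 0, 0, -70, 0, -0.1, 0, 0, -100, 0, -0.1, 0, 0, -120, 0, -0.1, 0, 0, -120, 0, -0.1]'

```text
clock: 32.47
ee_pos: [0.5402, -0.1912, 0.2535]
tcp_rot: [0.656, 0.653, 0.274, -0.263]
wrist_force: [0.4, 0.3, 0.6]
finger_gap: 0.453
grasp_force: 0.0
```

```bash
python3 -c "
from h import *
o=robot.get_obs();print(o['ee_pos'],o['wrist_force'])
finddish((.4825,.0912))
# before/after change of the things to leave alone, top camera
a=cv2.imread('pics/t0.png');b=read_camera('top')[:,:,::-1]
for n,(x,y,w,h) in dict(oil=(305,70,38,58),jar=(352,75,38,52),tubs=(235,168,40,50)).items():
    print(n,np.abs(a[y:y+h,x:x+w].astype(int)-b[y:y+h,x:x+w]).mean().round(1))
# bar columns/brightness at sash front, top: bar ends
g=cv2.cvtColor(b,cv2.COLOR_BGR2GRAY); print(g[200,300:330],g[240,300:330]); g=cv2.cvtColor(a,cv2.COLOR_BGR2GRAY); print(g[200,300:330],g[240,300:330])
for z in (.085,.11,.205): print(z,proj('top',(.455,-.033,z)),proj('top',(.625,-.033,z)))"
```

```text
[ 0.5401797  -0.19124938  0.25354851] [0.40619218 0.33145692 0.59693961]
top exp (np.float64(259.3113366189751), np.float64(252.03019580028626))
......................................................######
......................................................######
.......................................................#####
.......................................................#####
.......................................................#####
........................#############..................#####
.....................########.....#######..............#####
...................####...#################............#####
.................###...#####################...........#####
................###...#######################..........#####
...............###...#########################.........#####
..............###...###########################........#####
..............###..############################.......######
..............##...############################........#####
..............###..############################........#####
...............##..#####################
[... 2295 characters left out ...]
14.9
jar 14.2
tubs 13.0
[ 76  75  76  78  76  75  78  76  74  74  76  77  76  72 102 176 144 108
  83  53  70  78  79  76  78  77  79  78  78  76] [ 78  81  69  63  63  61  74  83  99 104 102 102 102 105  83  69 182 153
 106  80  52  93 102 100 101 103 102 102 101 101]
[ 81  81  82  81  82  80  83  82  84  83  82  85  84  42 107 143 126 101
  69  57  76  86  86  82  84  85  82  84  83  82] [ 71  72  72  69  85  86  86  84  84  85  85  86  86  86  66 119 145 128
 102  69  61  81  87  86  83  86  87  87  86  86]
0.085 [318.42924799 262.61260838] [316.83558565 177.76423123]
0.11 [317.86889131 261.80987874] [316.25104352 174.6352716 ]
0.205 [315.40941446 258.2868776 ] [313.69801797 160.96842144]
```

```bash
python3 -c "
from h import *
a=cv2.imread('pics/t0.png');b=read_camera('top')[:,:,::-1].copy()
for n,(x,y,w,h),lo,hi in (('oilcap',(305,65,40,40),(22,120,100),(35,255,255)),('jarcap',(350,72,45,45),(170,120,80),(180,255,255)),('lid',(225,160,60,70),(50,80,20),(90,255,255))):
  for i in (a,b):
    m=cv2.inRange(cv2.cvtColor(i[y:y+h,x:x+w],cv2.COLOR_BGR2HSV),lo,hi);p=np.argwhere(m);print(n,len(p),p.mean(0).round(1))
g=cv2.cvtColor(b,cv2.COLOR_BGR2GRAY);print('bar ends along v:',g[168:184,315],g[255:270,317])
"
```

```text
oilcap 138 [15.7 17.6]
oilcap 142 [15.8 17.6]
jarcap 12 [12.8 25. ]
jarcap 15 [13.7 22.1]
lid 1499 [33.  31.6]
lid 1501 [33.1 31.6]
bar ends along v: [ 79  72  68  65  70  72  76 113 153 163 169 174 173 174 180 182] [147 147 149 145 152 166 167 164 143 110  99 104  91  94  95]
```

```bash
python3 -c "
from h import *
print(sign_off())"
```

```text
the job is handed in; nothing more can be done
None
```

The job is handed in at about 33 s: the sash was raised to its top stop, the dish slid in to within about 2 mm of the mark's centre, and the sash pressed down to its lower stop; the oil bottle and tubs show no movement, and the jar showed no clear sign of moving, though my check on it was weak.

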